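Set up the wire spindle in the bench collet and load the reels

TASK

Lift the dust cap off the bench collet by its loop handle and set it upright wholly on the round cork mat; then take the spindle from its wooden stand, push its shank fully home into the collet until its collar sits on the collet, and turn the hexagon nut clockwise until it is tight and grips the shank. Only then slide every reel of copper wire off the rack's posts and onto the clamped spindle, lying flat in a stack; if the cap gets knocked off the mat, put it back, and leave everything else on the bench where it is.

Things in the scene. Friction and masses are not known exactly. Their poses are not given: they have to be found in the camera images.
- chuck: bench collet chuck, fixed: grey square base plate 110 x 110 x 12 mm, dark round barrel 54 mm across up to 45 mm high, on it a plain steel hexagon nut, and four steel collet segments in the middle. Origin: centre of the base's underside, z up. Its place and yaw vary. At the start the dust cap covers nut and collet.
- collet_face (a point): centre of the collet's mouth, at the top of the segments, 71.5 mm above the bench (1.5 mm proud of the nut's top). The opening is 14 mm across with the nut slack, straight and over 45 mm deep, and it closes 1.4 mm in diameter per radian of the nut.
- nut (a joint): angle of the hexagon nut, rad; grows CLOCKWISE seen from above (tightening). 44 mm across flats, sides 46 to 70 mm above the bench; at 0 a pair of flats faces the chuck's +x and -x. Starts slack at 0 to 0.3; friction 0.15 N m; stays where left. On the shank it bites near 1.45, grips from 1.9, hard stop at 2.4: two or more grasps.
- cap: grey dust cap: round lid 62 mm across, skirt 18 mm high, with a loop handle of 10 mm round bar across its top: the handle's level bar runs along the cap's own x, 44 mm between its legs, bar axis 50 mm above the origin (top 55 mm). Origin: centre of the skirt's lower rim. 0.15 kg. At the start it sits over the nut, its lid resting on the collet.
- mat: round cork mat, fixed flat on the bench, 120 mm across, 3 mm thick: the place for the cap. Origin: centre of its underside.
- stand: wooden block 56 x 56 x 45 mm, fixed, with an upright hole in the middle, where the spindle stands at the start. Origin: centre of its underside.
- spindle: steel spindle, 87 mm long, 0.12 kg. From the bottom: plain shank 12 mm across and 40 mm long with a chamfered end; a collar 24 mm across and 5 mm thick; above it a post 11 mm across and 42 mm long with a pointed top. Origin: centre of the collar's underside (top of the shank); z points to the post's tip (47 mm up). At the start it stands shank down in the stand, collar on the block.
- rack: fixed wooden rack for reels: base 75 x 290 x 18 mm with four upright posts in a row along its own y, at y = -108, -36, 36 and 108 mm; round the foot of each a 30 mm disc up to 30 mm high, on which a reel rests; posts 10 mm across, tops 63 mm above the bench. Origin: centre of the underside. Its place and yaw vary.
- reel0: reel of copper wire, one of two or three alike present: ring 56 mm outside, 12 mm high, bore 18 mm, copper winding on a grey hub, about 0.1 kg. Origin: centre of its lower face. Starts on post 1 of the rack, lower face 30 mm above the bench.
- reel1: reel of copper wire, one of two or three alike present: ring 56 mm outside, 12 mm high, bore 18 mm, copper winding on a grey hub, about 0.1 kg. Origin: centre of its lower face. Starts on post 2 of the rack, lower face 30 mm above the bench.
- reel2: reel of copper wire, one of two or three alike present: ring 56 mm outside, 12 mm high, bore 18 mm, copper winding on a grey hub, about 0.1 kg. Origin: centre of its lower face. Starts on post 3 of the rack, lower face 30 mm above the bench.
- reel3: reel of copper wire, one of two or three alike present: ring 56 mm outside, 12 mm high, bore 18 mm, copper winding on a grey hub, about 0.1 kg. Origin: centre of its lower face. Starts on post 4 of the rack, lower face 30 mm above the bench.
- wrench: bystander: open wrench lying near the robot
- screwdriver: bystander: screwdriver lying near the robot
- tape: bystander: empty cardboard roll 90 mm across, 24 mm high, lying flat beyond the chuck (not a reel)
- jar: bystander: glass jar 64 mm across, 85 mm high, beyond the rack and chuck
- mug: bystander: white mug, beyond the rack
- carton: bystander: cardboard box 70 x 100 x 45 mm, left
- tin: bystander: green tin 80 mm across, 100 mm high, right
Not all that is in view belongs to the job. Leave any blue look-alike of the reel2 alone. What is shaped like the reel1 but red is not meant.

How it is judged:
By the outcome, as a careful person would: the job done as asked, in the order asked, and still so for the second after the job is handed in, with the robot touching nothing.
Of reel0, reel1, reel2, reel3 only 2 to 3 are there at a start; the rules pass over those that are not, and their reading is None.
At some moment in a run one of cap may be knocked a few centimetres aside while the robot is not near it.
It also fails if it takes over 210 s, if anything falls off the work surface, if the arm or the gripper's body presses on something with over 40 N, if the wrist force passes 120 N, or if a joint passes its speed limit or range.

ROBOT

A 6-joint arm with a two-finger parallel gripper is mounted at the origin on the work surface. World frame = base frame: x ahead of the robot, y to its left, z up, the work surface at z = 0. Lengths are in m, angles in rad, forces in N, time in s.
With the tool pointing down it reaches from about 0.35 to 0.85 m from the base axis. Payload 8.1 kg.
Tool frame: the origin (TCP) lies at the very end of the fingers, on their centre line; the grasp point (between the pads) lies 19 mm behind it; z points along the fingers, y is the line along which they close (so a half turn about z gives the same grasp; the last joint's range is limited). The gripper opens to 85 mm and grips with 20 to 120 N. Pads are 22 mm wide; open, the fingers measure 114 mm over their backs; the gripper's body (76 mm by 85 mm) begins 54 mm behind the grasp point. The pads swing forward as they close: fully open they stand 13 mm farther back than shut.
Start: joints at [1.197, 0.13, 1.488, -0, 1.523, -0.085], TCP at [0.171, 0.575, 0.231] pointing down, gripper open.
Joint ranges: [-2.96, 2.96], [-0.89, 2.26], [0.02, 2.5], [-1.34, 4.48], [0, 2.73], [-2.66, 2.66]. Speed limits (rad/s): [2.39, 2.39, 2.79, 3.14, 3.14, 3.14].

INTERFACE

Orientations are given as a unit quaternion [w, x, y, z].
In Python, from plant import status, camera, workorder gives the robot as it stands.
- The arm moves only by the shell command python3 -m jog 'ROWS' [FORCE]. ROWS is text: rows parted by semicolons, each of 7 numbers parted by spaces: the shift along the world's x, y, z scaled (see below), then the turn, a rotation vector about the world's x, y, z scaled (see below), then the opening, from -1 (shut) to 1 (fully open). A call has exactly 5 rows; each row shifts and turns the commanded pose from where the row before left it; what a row does not reach is not made up. The controller multiplies each number of a shift by 25 cm and each number of a turn by 90 degrees. A row lasts 1/12 s, in which the tool goes at most 41.7 mm and 7.16 degrees, less where a joint would pass 70% of its speed; a pose out of reach is approached as far as the arm can. A call with a number of a shift or a turn outside -1 to 1 is refused whole. A call with a gripper value outside its range is refused whole. The fingers move at their own pace and stop on an object; FORCE is the grip in N (left out, the last holds). Time passes only in rows, so rows that do not move let the fingers close, or fill a call up. It gives the time, the measured TCP pose, the force, the opening and the grip force at its end, in the units of the state.
- status.read_state(): the state, without advancing time (a new reading comes with each control period).
- camera(name): name is "scene" or "top" or "wrist"; returns a dict with "img" (400x640x3 uint8, red, green, blue), "camera_matrix" (3x3 intrinsics, pixels), "R" (3x3) and "t" (3): a world point X has camera coordinates R X + t; the wrist camera has in their place "hand_eye" (4x4, takes a point from camera to tool coordinates, whose origin is the TCP and whose axes are the flange's). Camera axes: x right, y down, z forward; pixel columns grow to the right and rows downward; lengths in m; the calibration is good to about 2 mm. A picture is of the moment at which its call begins: read the wrist's pose just before it. There is no depth.
- workorder.job_done(): hands the job in; it is judged then, once.
The state is a dict: "time_s": time; "joint_positions": joint angles; "dq": joint speeds; "joint_torque": joint torques, N m; "ee_pos": TCP position; "tcp_rot": TCP orientation; "force": force on the tool from outside, world axes, zero at the start; "wrist_torque": the same for the moment, N m; "gripper_width": finger opening in m; "grip_force": force on a finger pad.
Only numpy, scipy, OpenCV 4.12 (cv2) and the standard library are available. Lean on these libraries where they do the work, as an engineer would, in place of code of your own. Each camera call takes 0.05 s, during which the arm holds its last target. There are 200 camera calls.

## Working session

There is one attempt and no reset: what is moved stays moved. The work goes in short steps, Python scripts to look and compute and a shell command to move; the robot and the scene stay as the last step left them, time stands still between calls to the robot, and variables do not carry over. Pictures are saved under pics/ and viewed, at most 14 in all, crops included, and the job is handed in when it is done.

```bash
ls; mkdir -p pics; python3 - <<'E'
from plant import status,camera
import cv2,numpy as np
print(status.read_state())
for n in("scene","top"):
    c=camera(n);cv2.imwrite(f"pics/{n}0.png",c["img"][:,:,::-1]);np.savez(f"{n}0.npz",**c)
    print(n,c["camera_matrix"],c["R"],c["t"])
c=camera("wrist");print(c["hand_eye"],c["camera_matrix"])
E
```

```text
pics
{'time_s': 0.0, 'joint_positions': array([ 1.19660126e+00,  1.31148974e-01,  1.48929930e+00,  2.01409402e-05,
        1.52299226e+00, -8.54044954e-02]), 'dq': array([-3.55279736e-04, -2.79961255e-04,  5.35570168e-04, -5.36384584e-06,
        1.81728425e-03, -5.59244147e-04]), 'joint_torque': array([-7.91029288e-04, -5.69428396e+01, -5.00537074e+01, -3.43138145e-04,
        1.56842871e-02,  1.86290271e-05]), 'ee_pos': array([0.17064679, 0.57464373, 0.23024072]), 'tcp_rot': array([-2.20251082e-04,  1.43894459e-01,  9.89592609e-01, -8.97358418e-04]), 'force': array([-0.53435035,  0.52538898, -0.87853064]), 'wrist_torque': array([0.04303856, 0.00402189, 0.00267118]), 'grip_force': 0.0, 'gripper_width': 0.08543559669731265}
scene [[492.52206217   0.         317.76822798]
 [  0.         492.52206217 207.92971032]
 [  0.           0.           1.        ]] [[ 0.73199009  0.6812125  -0.01183345]
 [ 0.43907753 -0.48494476 -0.75633293]
 [-0.52096202  0.54843241 -0.65407987]] [-0.40489128 -0.17853168  2.09206895]
top [[444.6450044    0.         320.13816866]
 [  0.         444.6450044  196.48898344]
 [  0.           0.           1.        ]] [[-0.02214116 -0.99973745 -0.00589851]
 [-0.9874329   0.02279135 -0.15638677]
 [ 0.15648015  0.00236179 -0.98767828]] [0.02879209 0.55828116 1.23360692]
[[ 2.49977746e-04 -9.64615765e-01 -2.63659561e-01  6.62118574e-02]
 [ 9.99999701e-01  4.82135792e-05  7.71715208e-04 -6.17831615e-04]
 [-7.31696684e-04 -2.63659675e-01  9.64615488e-01 -1.43246688e-01]
 [ 0.00000000e+00  0.00000000e+00  0.00000000e+00  1.00000000e+00]] [[329.11394815   0.         319.205934  ]
 [  0.         329.11394815 200.87000255]
 [  0.           0.           1.        ]]
```

View pics/top0.png

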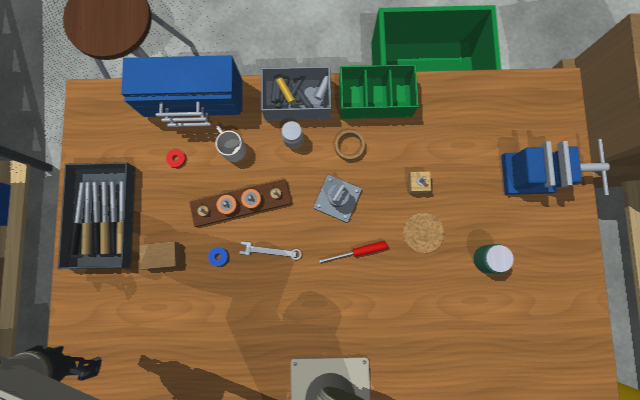

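View pics/scene0.png

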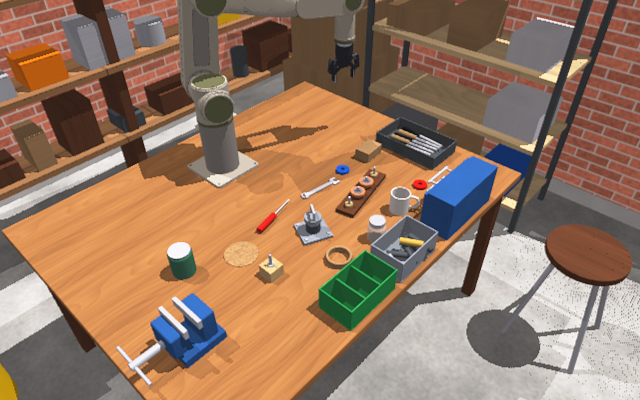

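The top view shows the chuck with cap at about (338,197), the stand at (420,182), the mat at (423,233), and reels on the two middle rack posts at (226,205) and (251,198). In the scene view the tall cap handle stands at (312,215).

```bash
cat > h.py <<'E'
import numpy as np,cv2
from plant import status,camera
from scipy.spatial.transform import Rotation as Ro
def rot(s): w,x,y,z=s["tcp_rot"]; return Ro.from_quat([x,y,z,w])
def cam(n):
    s=status.read_state(); c=camera(n)
    if n=="wrist":
        T=np.eye(4);T[:3,:3]=rot(s).as_matrix();T[:3,3]=s["ee_pos"]
        M=np.linalg.inv(T@c["hand_eye"]);c["R"]=M[:3,:3];c["t"]=M[:3,3]
    return c
def back(c,uv,z):
    uv=np.atleast_2d(np.asarray(uv,float));d=np.c_[uv,np.ones(len(uv))]@np.linalg.inv(c["camera_matrix"]).T@c["R"]
    o=-c["R"].T@c["t"];return (o+d*((z-o[2])/d[:,2:]))
def proj(c,X):
    p=np.atleast_2d(X)@c["R"].T+c["t"];p=p@c["camera_matrix"].T;return p[:,:2]/p[:,2:]
def circ(p,r,z,n=60):
    a=np.linspace(0,2*np.pi,n);return np.c_[p[0]+r*np.cos(a),p[1]+r*np.sin(a),0*a+z]
def draw(img,c,X,col,k=1):
    cv2.polylines(img,[np.int32(np.round((proj(c,X)*k+(k-1)/2)*8))],False,col,1,cv2.LINE_AA,3)
def save(n,img): cv2.imwrite(f"pics/{n}.png",img[:,:,::-1])
def st():
    s=status.read_state();R=rot(s).as_matrix()
    print("t %.2f"%s["time_s"],"p",np.round(s["ee_pos"],4),"yawY %.1f"%np.degrees(np.arctan2(R[1,1],R[0,1])),"tilt",np.round(R[:2,2],4),"F",np.round(s["force"],1),"w %.4f g %.1f"%(s["gripper_width"],s["grip_force"]),"q",np.round(s["joint_positions"],2));return s
E
python3 - <<'E'
from h import *
c=dict(np.load("top0.npz"))
print("posts",back(c,[[203,211],[226,204.5],[251,198],[276,193]],.063)[:,:2].round(4))
print("chuckcorners",back(c,[[327,176],[363,183],[352,221],[315,211]],.012)[:,:2].round(4))
print("mat",back(c,[423,233],.003),"stand",back(c,[420,181],.045))
hsv=cv2.cvtColor(c["img"],cv2.COLOR_RGB2HSV)
k=5;x0,y0=185,165
i=cv2.resize(c["img"][y0:y0+85,x0:x0+160],None,fx=k,fy=k,interpolation=cv2.INTER_CUBIC)
j=cv2.resize(c["img"][y0:y0+95,310:470],None,fx=k,fy=k,interpolation=cv2.INTER_CUBIC)
save("cropA",i);save("cropB",j)
E
```

```text
posts [[0.522  0.3473]
 [0.539  0.2826]
 [0.556  0.2119]
 [0.5687 0.141 ]]
chuckcorners [[ 0.6249 -0.0055]
 [ 0.6013 -0.1114]
 [ 0.4893 -0.0752]
 [ 0.5212  0.0323]]
mat [[ 0.45025871 -0.2821045   0.003     ]] stand [[ 0.59719057 -0.27268128  0.045     ]]
```

View pics/cropB.png

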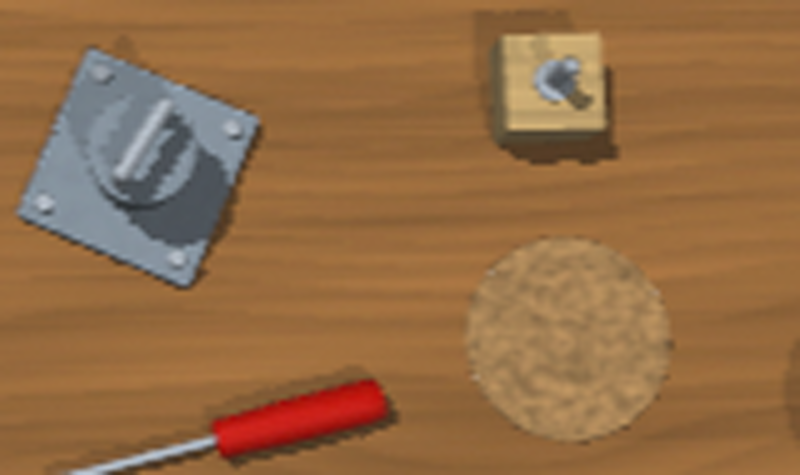

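The crop shows the chuck base corners, the handle bar from (163,103) to (121,174), the spindle tip at (573,64) and the mat centre at (569,339).

```bash
python3 - <<'E'
from h import *
c=dict(np.load("top0.npz"))
f=lambda L:np.array(L)/5+[310-.4,165-.4]
C=back(c,f([[90,47],[260,121],[186,289],[19,213]]),.012);print("chuck",C.mean(0).round(4),[np.degrees(np.arctan2(*(C[(i+1)%4]-C[i])[[1,0]])).round(1) for i in range(4)],[np.linalg.norm(C[(i+1)%4]-C[i]).round(4) for i in range(4)])
H=back(c,f([[163,103],[121,174]]),.106);d=H[0]-H[1];print("handle",H.round(4),H.mean(0).round(4),np.degrees(np.arctan2(d[1],d[0])),np.linalg.norm(d))
print("mat",back(c,f([569,339]),.003).round(4))
S=back(c,f([[500,33],[601,33],[605,130],[500,130]]),.045);print("stand",S.mean(0).round(4));print("tip",back(c,f([573,64]),.092).round(4))
E
python3 -m jog '0.16 -0.16 0.04 0 0 -0.05 1; 0.16 -0.16 0.04 0 0 -0.05 1; 0.16 -0.16 0 0 0 -0.05 1;0.16 -0.16 0 0 0 0 1;0.16 -0.16 0 0 0 0 1'
python3 -m jog '0.12 -0.16 0 0 0 0 1; 0.12 -0.16 0 0 0 0 1; 0.12 -0.16 0 0 0 0 1;0.1 -0.16 0 0 0 0 1;0 -0.16 0 0 0 0 1'
python3 -m jog '0 -0.16 0 0 0 0 1; 0 -0.16 0 0 0 0 1; 0 -0.16 0 0 0 0 1;0 0 0 0 0 0 1;0 0 0 0 0 0 1'
python3 - <<'E'
from h import *
st();c=cam("wrist");np.savez("w1.npz",**c);save("w1",c["img"])
E
```

```text
chuck [ 0.5582 -0.0343  0.012 ] [np.float64(-115.3), np.float64(154.6), np.float64(64.1), np.float64(-24.1)] [np.float64(0.1098), np.float64(0.109), np.float64(0.1074), np.float64(0.1079)]
handle [[ 0.5789 -0.0452  0.106 ]
 [ 0.5401 -0.0211  0.106 ]] [ 0.5595 -0.0331  0.106 ] -31.8048451097258 0.04570439223240335
mat [[ 0.452  -0.2834  0.003 ]]
stand [ 0.5976 -0.2724  0.045 ]
tip [[ 0.5982 -0.2743  0.092 ]]
time_s: 0.57
ee_pos: [0.3181, 0.4273, 0.2457]
tcp_rot: [0.0, 0.259, 0.966, 0.0]
force: [1.8, -0.1, -0.2]
gripper_width: 0.0854
grip_force: 0.0
time_s: 0.98
ee_pos: [0.4167, 0.2514, 0.2453]
tcp_rot: [0.0, 0.26, 0.966, -0.0]
force: [1.7, 0.4, 0.6]
gripper_width: 0.0856
grip_force: 0.0
time_s: 1.4
ee_pos: [0.4145, 0.1315, 0.2458]
tcp_rot: [0.0, 0.261, 0.965, 0.0]
force: [0.7, -0.3, 0.1]
gripper_width: 0.0858
grip_force: 0.0
t 1.40 p [0.4145 0.1315 0.2458] yawY 59.7 tilt [0.0004 0.0001] F [ 0.7 -0.3  0.1] w 0.0858 g 0.0 q [ 0.19 -0.34  1.9  -0.    1.58 -0.85]
```

```bash

python3 -m jog '0.096 -0.111 0 0 0 0 1;0.096 -0.111 0 0 0 0 1;0.096 -0.111 0 0 0 0 1;0.096 -0.111 0 0 0 0 1;0.096 -0.111 0 0 0 0 1' >/dev/null
python3 -m jog '0.096 -0.111 0 0 0 -0.017 1;0 0 0 0 0 0 1;0 0 0 0 0 0 1;0 0 0 0 0 0 1;0 0 0 0 0 0 1'
python3 - <<'E'
from h import *
st();c=cam("wrist");np.savez("w1.npz",**c);img=c["img"].copy()
for z in(.1,.106): draw(img,c,np.array([[.5789,-.0452,z],[.5401,-.0211,z]]),(255,0,0))
draw(img,c,circ((.5585,-.034),.031,.0745),(0,255,0));draw(img,c,circ((.5585,-.034),.027,.045),(0,255,255))
save("w1",img)
E
```

```text
time_s: 2.28
ee_pos: [0.5581, -0.0312, 0.2457]
tcp_rot: [-0.0, 0.271, 0.963, 0.0]
force: [-0.1, 0.1, 0.6]
gripper_width: 0.0854
grip_force: 0.0
t 2.28 p [ 0.5581 -0.0312  0.2457] yawY 58.6 tilt [-0.0003  0.0005] F [-0.1  0.1  0.6] w 0.0854 g 0.0 q [-0.15  0.01  1.58  0.    1.54 -1.17]
```

View pics/w1.png

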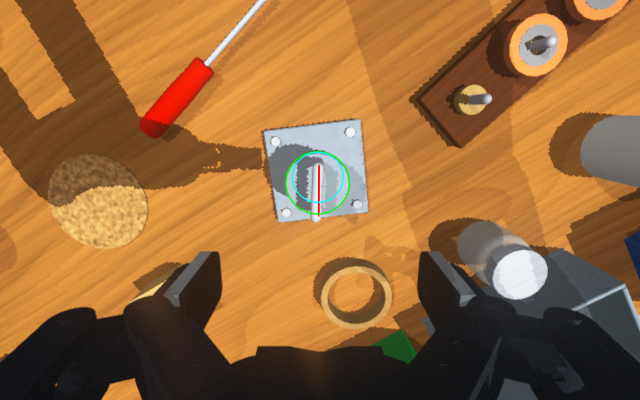

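The wrist view shows the handle bar upright at (317,165–222), on the drawn line to within about 2 px, so I can grasp it.

```bash

python3 -m jog '0.008 -0.009 -0.13 0 0 0 1;0 0 -0.13 0 0 0 1;0 0 -0.13 0 0 0 1;0 0 -0.13 0 0 0 1;0 0 -0.11 0 0 0 1' 
python3 -m jog '0 0 0 0 0 0 1;0 0 0 0 0 0 -1;0 0 0 0 0 0 -1;0 0 0 0 0 0 -1;0 0 0 0 0 0 -1' 50
python3 -m jog '0 0 0 0 0 0 -1;0 0 0 0 0 0 -1;0 0 0 0 0 0 -1;0 0 0 0 0 0 -1;0 0 0 0 0 0 -1'
```

```text
time_s: 2.75
ee_pos: [0.5594, -0.0339, 0.0867]
tcp_rot: [-0.0, 0.271, 0.963, 0.0]
force: [0.1, 0.5, -0.1]
gripper_width: 0.0855
grip_force: 0.0
time_s: 3.17
ee_pos: [0.5623, -0.0354, 0.0912]
tcp_rot: [0.002, 0.272, 0.962, 0.0]
force: [-0.2, -1.0, -0.6]
gripper_width: 0.0384
grip_force: 0.0
time_s: 3.58
ee_pos: [0.5613, -0.0356, 0.0895]
tcp_rot: [0.001, 0.272, 0.962, 0.0]
force: [-0.9, -0.3, 6.5]
gripper_width: 0.0082
grip_force: 48.9
```

```bash

python3 -m jog '0 0 0.05 0 0 0 -1;0 0 0.06 0 0 0 -1;0 0 0.06 0 0 0 -1;0 0 0.06 0 0 0 -1;0 0 0 0 0 0 -1' 
python3 - <<'E'
from h import *
st();c=cam("top");save("t2",cv2.resize(c["img"][140:260,300:460],None,fx=4,fy=4));c=cam("wrist");save("w2",c["img"])
a=cv2.imread("pics/t2.png");b=cv2.imread("pics/w2.png");cv2.imwrite("pics/m2.png",np.hstack([a[:,:400],b[:400].copy()[:, 120:520]][:1]+[cv2.copyMakeBorder(b[:,120:520],0,80,0,0,0)]))
E
```

```text
time_s: 4.0
ee_pos: [0.5622, -0.0356, 0.1498]
tcp_rot: [0.002, 0.272, 0.962, 0.0]
force: [0.5, 0.3, -1.1]
gripper_width: 0.0082
grip_force: 48.7
t 4.00 p [ 0.5622 -0.0356  0.1498] yawY 58.4 tilt [ 0.0049 -0.0008] F [ 0.5  0.3 -1.1] w 0.0082 g 48.7 q [-0.15  0.08  1.69  0.    1.36 -1.17]
```

View pics/m2.png

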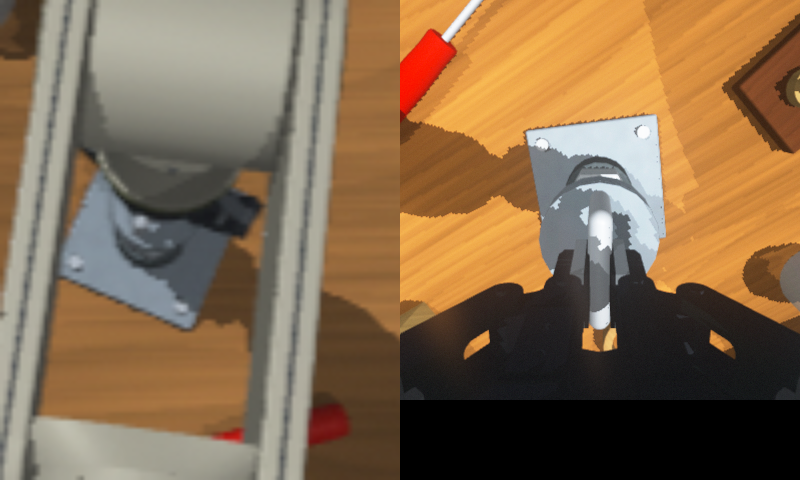

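The cap hangs in the grip with its rim clear of the nut. Next I carry it to the mat.

```bash

python3 -m jog '-0.063 -0.1417 0 0 0 0 -1;-0.063 -0.1417 0 0 0 0 -1;-0.063 -0.1417 0 0 0 0 -1;-0.063 -0.1417 0 0 0 0 -1;-0.063 -0.1417 0 0 0 0 -1' >/dev/null
python3 -m jog '-0.063 -0.1417 0 0 0 0 -1;-0.063 -0.1417 0 0 0 0 -1;0 0 -0.14 0 0 0 -1;0 0 -0.14 0 0 0 -1;0 0 -0.13 0 0 0 -1'
python3 -m jog '0 0 0 0 0 0 -1;0 0 0 0 0 0 -1;0 0 -0.008 0 0 0 -1;0 0 0 0 0 0 -1;0 0 0 0 0 0 -1'
python3 -m jog '0 0 -0.006 0 0 0 -1;0 0 0 0 0 0 -1;0 0 -0.006 0 0 0 -1;0 0 0 0 0 0 -1;0 0 0 0 0 0 -1'
```

```text
time_s: 4.93
ee_pos: [0.4488, -0.2838, 0.0409]
tcp_rot: [-0.0, 0.273, 0.962, 0.0]
force: [-0.6, 1.0, -2.5]
gripper_width: 0.0079
grip_force: 48.9
time_s: 5.35
ee_pos: [0.4511, -0.2838, 0.0428]
tcp_rot: [0.001, 0.272, 0.962, -0.0]
force: [1.1, 1.6, -1.0]
gripper_width: 0.0081
grip_force: 51.2
time_s: 5.77
ee_pos: [0.4501, -0.2832, 0.0383]
tcp_rot: [-0.0, 0.272, 0.962, 0.0]
force: [-0.2, 0.4, -1.1]
gripper_width: 0.0083
grip_force: 51.2
```

```bash

python3 -m jog '0 0 -0.005 0 0 0 -1;0 0 0 0 0 0 -1;0 0 -0.005 0 0 0 -1;0 0 0 0 0 0 -1;0 0 0 0 0 0 -1'
python3 -m jog '0 0 -0.004 0 0 0 -1;0 0 0 0 0 0 -1;0 0 -0.004 0 0 0 -1;0 0 0 0 0 0 -1;0 0 0 0 0 0 -1'
```

```text
time_s: 6.18
ee_pos: [0.45, -0.2832, 0.0357]
tcp_rot: [-0.0, 0.272, 0.962, 0.0]
force: [0.5, -1.0, -2.2]
gripper_width: 0.0078
grip_force: 51.2
time_s: 6.6
ee_pos: [0.4505, -0.284, 0.0345]
tcp_rot: [0.001, 0.272, 0.962, -0.0]
force: [-1.4, -1.1, 4.8]
gripper_width: 0.0083
grip_force: 51.9
```

```bash

python3 -m jog '0 0 0 0 0 0 1;0 0 0 0 0 0 1;0 0 0 0 0 0 1;0 0 0 0 0 0 1;0 0 0 0 0 0 1' >/dev/null
python3 -m jog '0 0 0 0 0 0 1;0 0 0.15 0 0 0 1;0 0 0.16 0 0 0 1;0 0 0.16 0 0 0 1;0 0 0.16 0 0 0 1' 
python3 -m jog '0 0 0.16 0 0 0 1;0.06 0.15 0 0 0 0 1;0.06 0.15 0 0 0 0 1;0.06 0.15 0 0 0 0 1;0.06 0.15 0 0 0 0 1' >/dev/null
python3 -m jog '0.06 0.15 0 0 0 0 1;0.06 0.15 0 0 0 0 1;0.06 0.12 0 0 0 0 1;0 0 0 0 0 0 1;0 0 0 0 0 0 1'
python3 - <<'E'
from h import *
st();c=cam("wrist");np.savez("w3.npz",**c);save("w3",c["img"]);t=cam("top");np.savez("t3.npz",**t)
save("m3",np.hstack([cv2.resize(c["img"][110:250,240:380],(560,560),interpolation=cv2.INTER_CUBIC),cv2.copyMakeBorder(cv2.resize(t["img"][200:260,393:453],(240,240)),0,320,0,0,0)]))
E
```

```text
time_s: 7.43
ee_pos: [0.4497, -0.2829, 0.1928]
tcp_rot: [-0.0, 0.272, 0.962, 0.0]
force: [1.1, -0.5, -0.1]
gripper_width: 0.0852
grip_force: 0.0
time_s: 8.27
ee_pos: [0.5554, -0.0264, 0.231]
tcp_rot: [-0.0, 0.27, 0.963, -0.0]
force: [-0.1, 0.1, -0.0]
gripper_width: 0.0851
grip_force: 0.0
t 8.27 p [ 0.5554 -0.0264  0.231 ] yawY 58.6 tilt [-0.0005  0.0001] F [-0.1  0.1 -0. ] w 0.0851 g 0.0 q [-0.14  0.01  1.61  0.    1.52 -1.16]
```

View pics/m3.png

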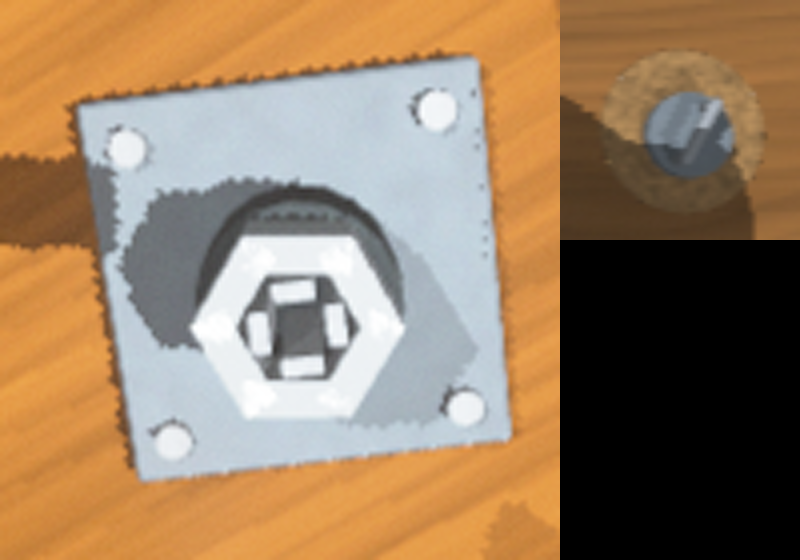

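The cap stands upright in the middle of the mat, and the nut's hexagon has corners at crop (190,327) and (405,327), with the collet centre near (298,328). I'll fit these properly, then look at the spindle from the same relative pose.

```bash

cat > nut.py <<'E'
from h import *
def nut(c,box=(240,110,380,250),z=.07):
    x0,y0,x1,y1=box;g=c["img"][y0:y1,x0:x1].min(2);g=cv2.resize(g,None,fx=4,fy=4,interpolation=cv2.INTER_CUBIC)
    m=(g>222).astype(np.uint8);m=cv2.morphologyEx(m,cv2.MORPH_CLOSE,np.ones((5,5)))
    cs,_=cv2.findContours(m,cv2.RETR_EXTERNAL,cv2.CHAIN_APPROX_NONE);k=cv2.convexHull(max(cs,key=cv2.contourArea))[:,0]
    P=back(c,(k+.5)/4-.5+[x0,y0],z)[:,:2]
    from scipy.optimize import least_squares
    P=np.array([P[i]+(P[(i+1)%len(P)]-P[i])*s for i in range(len(P)) for s in np.linspace(0,1,max(2,int(np.linalg.norm(P[(i+1)%len(P)]-P[i])/.0005)))])
    def f(p):
        n=p[3]+np.arange(6)*np.pi/3;d=(P-p[:2])@np.array([np.cos(n),np.sin(n)]);return d.max(0)-p[2]
    r=min((least_squares(f,[*P.mean(0),.022,a],loss="soft_l1",f_scale=.0005,x_scale=[.01,.01,.01,.2]) for a in (0,.35,.7)),key=lambda r:r.cost)
    print("nut ctr",r.x[:2].round(4),"flat/2 %.4f"%r.x[2],"normals deg mod60 %.1f"%(np.degrees(r.x[3])%60),"rms",np.sqrt((r.fun**2).mean()).round(5));return r.x
E
python3 - <<'E'
from nut import *
c=dict(np.load("w3.npz"));nut(c)
f=lambda L:(np.array(L)+.5)/4-.5+[240,110]
S=back(c,f([[293,291],[303,366],[260,331],[337,326]]),.0715);print("segs",S.mean(0).round(4),S.round(4).tolist())
B=back(c,f([[78,104],[478,57],[511,438],[140,481]]),.012);print("base",B.mean(0).round(4),[np.degrees(np.arctan2(*(B[(i+1)%4]-B[i])[[1,0]])).round(1) for i in range(4)])
E
python3 -m jog '0.025 -0.16 0 0 0 0 1;0.025 -0.16 0 0 0 0 1;0.025 -0.16 0 0 0 0 1;0.025 -0.16 0 0 0 0 1;0.025 -0.16 0 0 0 0 1' >/dev/null
python3 -m jog '0.025 -0.16 0 0 0 0 1;0.01 -0.02 0 0 0 0 1;0 0 0 0 0 0 1;0 0 0 0 0 0 1;0 0 0 0 0 0 1'
python3 - <<'E'
from h import *
st();c=cam("wrist");np.savez("w4.npz",**c)
img=c["img"].copy();k=4;x0,y0=240,110
img=cv2.resize(img[110:250,240:380],(560,560),interpolation=cv2.INTER_CUBIC)
save("m4",img)
E
```

```text
nut ctr [ 0.5596 -0.0351] flat/2 0.0221 normals deg mod60 29.2 rms 5e-05
segs [ 0.5593 -0.0347  0.0715] [[0.5509, -0.031, 0.0715], [0.5677, -0.0385, 0.0715], [0.5551, -0.0427, 0.0715], [0.5635, -0.0265, 0.0715]]
base [ 0.5591 -0.0344  0.012 ] [np.float64(65.2), np.float64(-24.5), np.float64(-114.4), np.float64(155.4)]
time_s: 9.2
ee_pos: [0.5946, -0.2729, 0.2313]
tcp_rot: [-0.0, 0.272, 0.962, 0.0]
force: [-1.2, 0.3, 0.1]
gripper_width: 0.0854
grip_force: 0.0
t 9.20 p [ 0.5946 -0.2729  0.2313] yawY 58.4 tilt [-0.0003  0.0005] F [-1.2  0.3  0.1] w 0.0854 g 0.0 q [-0.51  0.28  1.32  0.    1.54 -1.53]
```

View pics/m4.png

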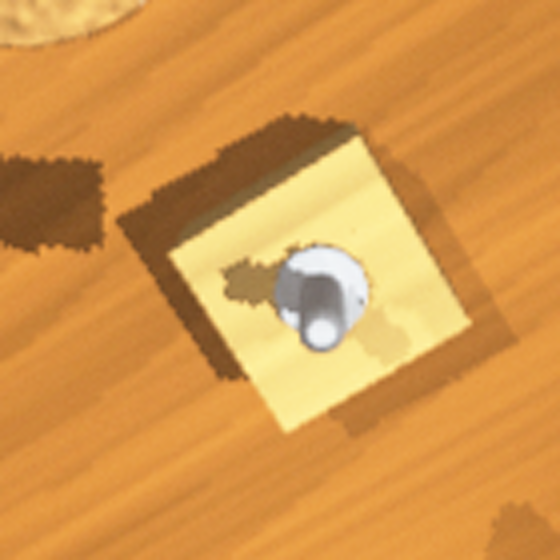

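The stand's top corners are at crop (358,136), (471,322), (288,433) and (168,253), with the collar around (321,291) and the tip near (320,330).

```bash

python3 - <<'E'
from h import *
c=dict(np.load("w4.npz"))
f=lambda L:(np.array(L)+.5)/4-.5+[240,110]
B=back(c,f([[358,136],[471,322],[288,433],[168,253]]),.045);print("stand",B.mean(0).round(4))
print("collar",back(c,f([321.5,291]),.05).round(4),"tip",back(c,f([[320,335],[320,340]]),.092).round(4))
p=proj(c,circ((.5965,-.2735),.012,.05));q=(p-[240,110]+.5)*4-.5;print(q.min(0),q.max(0))
E
```

```text
stand [ 0.5979 -0.2743  0.045 ]
collar [[ 0.5976 -0.2741  0.05  ]] tip [[ 0.5982 -0.275   0.092 ]
 [ 0.5991 -0.2756  0.092 ]]
[273.47126863 239.03603792] [368.89976386 332.60397972]
```

```bash

python3 -m jog '0.0125 -0.0055 -0.14 0 0 0 1;0 0 -0.14 0 0 0 1;0 0 -0.14 0 0 0 1;0 0 -0.14 0 0 0 1;0 0 -0.133 0 0 0 1' 
python3 -m jog '0 0 0 0 0 0 1;0 0 0 0 0 0 1;0 0 0 0 0 0 1;0 0 0 0 0 0 1;0 0 0 0 0 0 1' 
python3 -m jog '0 0 0 0 0 0 -1;0 0 0 0 0 0 -1;0 0 0 0 0 0 -1;0 0 0 0 0 0 -1;0 0 0 0 0 0 -1' 60
python3 -m jog '0 0 0 0 0 0 -1;0 0 0 0 0 0 -1;0 0 0 0 0 0 -1;0 0 0 0 0 0 -1;0 0 0 0 0 0 -1'; python3 -c "
from h import *;st()"
```

```text
time_s: 9.67
ee_pos: [0.5981, -0.2729, 0.0568]
tcp_rot: [0.0, 0.271, 0.963, 0.0]
force: [-0.2, 0.4, 0.3]
gripper_width: 0.0857
grip_force: 0.0
time_s: 10.08
ee_pos: [0.6004, -0.2756, 0.0618]
tcp_rot: [0.003, 0.272, 0.962, -0.001]
force: [0.3, -0.2, -0.5]
gripper_width: 0.0854
grip_force: 0.0
time_s: 10.5
ee_pos: [0.5982, -0.2747, 0.0581]
tcp_rot: [-0.0, 0.272, 0.962, 0.0]
force: [0.9, -0.5, 0.5]
gripper_width: 0.0257
grip_force: 0.0
time_s: 10.92
ee_pos: [0.5983, -0.2747, 0.0581]
tcp_rot: [0.0, 0.272, 0.962, 0.0]
force: [0.2, 0.5, 2.1]
gripper_width: 0.009
grip_force: 58.5
t 10.92 p [ 0.5983 -0.2747  0.0581] yawY 58.4 tilt [ 0.0002 -0.    ] F [0.2 0.5 2.1] w 0.0090 g 58.5 q [-0.51  0.42  1.47  0.    1.25 -1.53]
```

```bash

python3 -m jog '0 0 0.08 0 0 0 -1;0 0 0.1 0 0 0 -1;0 0 0.1 0 0 0 -1;0 0 0.1 0 0 0 -1;0 0 0.03 0 0 0 -1' 
python3 -m jog '-0.0255 0.16 0 0 0 0 -1;-0.0255 0.16 0 0 0 0 -1;-0.0255 0.16 0 0 0 0 -1;-0.0255 0.16 0 0 0 0 -1;-0.0255 0.16 0 0 0 0 -1' 
python3 -m jog '-0.0255 0.08 0 0 0 0 -1;0 0.077 0 0 0 0 -1;0 0 0 0 0 0 -1;0 0 0 0 0 0 -1;0 0 0 0 0 0 -1'; python3 - <<'E'
from h import *
s=st();c=cam("wrist");img=c["img"].copy();R=rot(s).as_matrix()
save("m5",cv2.resize(img[100:340,200:440],(720,720),interpolation=cv2.INTER_CUBIC)[:600])
E
```

```text
time_s: 11.33
ee_pos: [0.6, -0.2758, 0.1653]
tcp_rot: [0.003, 0.272, 0.962, -0.001]
force: [-0.7, -1.0, -0.1]
gripper_width: 0.0093
grip_force: 59.3
time_s: 11.75
ee_pos: [0.5651, -0.073, 0.1591]
tcp_rot: [-0.001, 0.272, 0.962, -0.0]
force: [1.4, -0.2, -1.7]
gripper_width: 0.0091
grip_force: 59.3
time_s: 12.17
ee_pos: [0.5597, -0.0358, 0.1598]
tcp_rot: [-0.0, 0.272, 0.962, -0.0]
force: [0.4, -0.4, -1.0]
gripper_width: 0.009
grip_force: 59.3
t 12.17 p [ 0.5597 -0.0358  0.1598] yawY 58.4 tilt [-0.0009 -0.0003] F [ 0.4 -0.4 -1. ] w 0.0090 g 59.3 q [-0.16  0.07  1.68 -0.    1.39 -1.17]
```

View pics/m5.png

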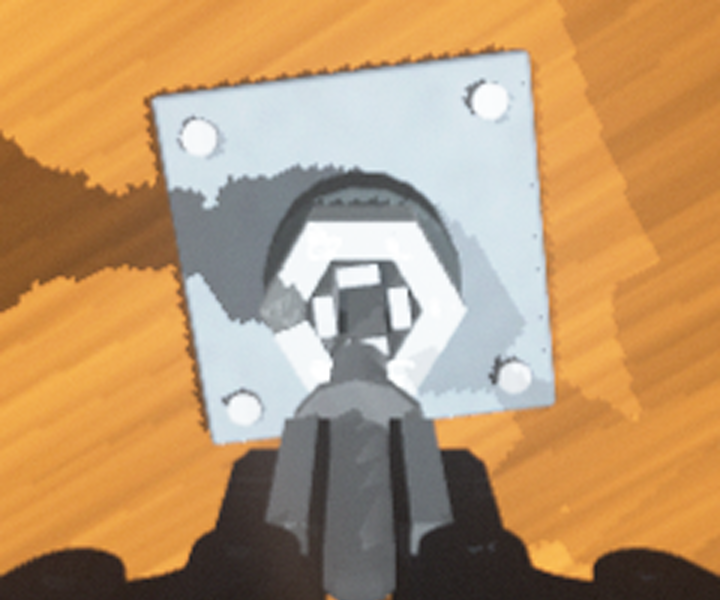

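The spindle is held upright, shank end at (358,345) in the crop and the collet mouth at (362,310) below it. I'll descend in small steps while watching the force.

```bash

python3 -m jog '0.001 0.002 -0.05 0 0 0 -1;0 0 -0.05 0 0 0 -1;0 0 -0.008 0 0 0 -1;0 0 0 0 0 0 -1;0 0 0 0 0 0 -1' 
python3 -m jog '0 0 -0.01 0 0 0 -1;0 0 -0.01 0 0 0 -1;0 0 -0.01 0 0 0 -1;0 0 -0.01 0 0 0 -1;0 0 0 0 0 0 -1'
```

```text
time_s: 12.63
ee_pos: [0.5597, -0.0352, 0.1326]
tcp_rot: [-0.001, 0.272, 0.962, -0.0]
force: [0.0, 0.0, -1.0]
gripper_width: 0.0094
grip_force: 59.3
time_s: 13.05
ee_pos: [0.5599, -0.0349, 0.1229]
tcp_rot: [-0.0, 0.272, 0.962, -0.0]
force: [-0.3, 0.1, -1.1]
gripper_width: 0.0091
grip_force: 59.3
```

```bash

python3 -m jog '0 0 -0.01 0 0 0 -1;0 0 -0.01 0 0 0 -1;0 0 -0.01 0 0 0 -1;0 0 -0.01 0 0 0 -1;0 0 0 0 0 0 -1'
python3 -m jog '0 0 -0.015 0 0 0 -1;0 0 -0.015 0 0 0 -1;0 0 -0.015 0 0 0 -1;0 0 -0.015 0 0 0 -1;0 0 0 0 0 0 -1'
```

```text
time_s: 13.47
ee_pos: [0.5598, -0.0348, 0.1128]
tcp_rot: [-0.001, 0.272, 0.962, -0.0]
force: [0.3, 0.4, -1.6]
gripper_width: 0.0089
grip_force: 59.3
time_s: 13.88
ee_pos: [0.5595, -0.0348, 0.0973]
tcp_rot: [-0.001, 0.272, 0.962, -0.0]
force: [-0.3, -1.6, -1.7]
gripper_width: 0.0089
grip_force: 59.4
```

It has gone into the collet. Another 13 mm should seat the collar.

```bash

python3 -m jog '0 0 -0.015 0 0 0 -1;0 0 -0.015 0 0 0 -1;0 0 -0.01 0 0 0 -1;0 0 0 0 0 0 -1;0 0 0 0 0 0 -1'
python3 -m jog '0 0 -0.006 0 0 0 -1;0 0 -0.006 0 0 0 -1;0 0 -0.004 0 0 0 -1;0 0 0 0 0 0 -1;0 0 0 0 0 0 -1'
```

```text
time_s: 14.3
ee_pos: [0.5601, -0.0349, 0.0883]
tcp_rot: [-0.0, 0.272, 0.962, -0.0]
force: [-0.0, 0.3, -1.1]
gripper_width: 0.0092
grip_force: 59.4
time_s: 14.72
ee_pos: [0.5603, -0.0349, 0.0846]
tcp_rot: [0.0, 0.272, 0.962, -0.0]
force: [-0.0, -0.5, -0.5]
gripper_width: 0.0091
grip_force: 59.4
```

```bash

python3 -m jog '0 0 -0.004 0 0 0 -1;0 0 0 0 0 0 -1;0 0 -0.004 0 0 0 -1;0 0 0 0 0 0 -1;0 0 0 0 0 0 -1'
python3 -m jog '0 0 -0.004 0 0 0 -1;0 0 0 0 0 0 -1;0 0 0 0 0 0 -1;0 0 0 0 0 0 -1;0 0 0 0 0 0 -1'
```

```text
time_s: 15.13
ee_pos: [0.5606, -0.035, 0.0844]
tcp_rot: [0.0, 0.272, 0.962, 0.0]
force: [-7.2, 0.7, 13.1]
gripper_width: 0.0093
grip_force: 61.1
time_s: 15.55
ee_pos: [0.5608, -0.035, 0.0843]
tcp_rot: [0.001, 0.272, 0.962, -0.0]
force: [-10.7, 1.6, 21.0]
gripper_width: 0.0086
grip_force: 61.9
```

The collar is seated: TCP z stopped at 0.0843 with the force rising to 21 N. I'll release, turn the hand to the nut's flats (yaw 89.2°) and look at how it sits before closing.

```bash

python3 -m jog '0 0 0.004 0 0 0 1;0 0 0 0 0 0 1;0 0 0 0 0 0 1;0 0 0 0 0 0 1;0 0 0 0 0 0 1' >/dev/null
python3 -m jog '0 0 0.02 0 0 0 1;0 0 0.02 0 0 0 1;0 0 0 0 0 0 1;0 0 0 0 0 0 1;0 0 0 0 0 0 1' >/dev/null
python3 -m jog '0 0 0 0 0 0.0684 1;0 0 0 0 0 0.0684 1;0 0 0 0 0 0.0684 1;0 0 0 0 0 0.0684 1;0 0 0 0 0 0.0684 1'
python3 -m jog '0 0 -0.05 0 0 0 1;0 0 -0.05 0 0 0 1;0 0 -0.04 0 0 0 1;0 0 0 0 0 0 1;0 0 0 0 0 0 1'
python3 -c "
from h import *;st()"
```

```text
time_s: 16.8
ee_pos: [0.5601, -0.0349, 0.0923]
tcp_rot: [-0.0, 0.004, 1.0, 0.0]
force: [-1.3, -0.2, 0.7]
gripper_width: 0.0854
grip_force: 0.0
time_s: 17.22
ee_pos: [0.5588, -0.0347, 0.0556]
tcp_rot: [-0.002, 0.008, 1.0, 0.0]
force: [-0.3, -0.6, -0.6]
gripper_width: 0.085
grip_force: 0.0
t 17.22 p [ 0.5588 -0.0347  0.0556] yawY 89.1 tilt [-0.0035  0.0005] F [-0.3 -0.6 -0.6] w 0.0850 g 0.0 q [-0.15  0.18  1.77 -0.    1.2  -1.71]
```

```bash

python3 -m jog '0 0 -0.01 0 0 0 1;0 0 -0.01 0 0 0 1;0 0 0 0 0 0 1;0 0 0 0 0 0 1;0 0 0 0 0 0 1'
python3 -m jog '0 0 0 0 0 0 -1;0 0 0 0 0 0 -1;0 0 0 0 0 0 -1;0 0 0 0 0 0 -1;0 0 0 0 0 0 -1' 80
python3 -m jog '0 0 0 0 0 0 -1;0 0 0 0 0 0 -1;0 0 0 0 0 0 -1;0 0 0 0 0 0 -1;0 0 0 0 0 0 -1'
python3 -c "
from h import *;s=st();print(s['wrist_torque'])"
```

```text
time_s: 17.63
ee_pos: [0.5605, -0.035, 0.0529]
tcp_rot: [0.0, 0.007, 1.0, -0.0]
force: [-1.1, 0.0, 0.1]
gripper_width: 0.0856
grip_force: 0.0
time_s: 18.05
ee_pos: [0.5603, -0.0345, 0.0532]
tcp_rot: [0.0, 0.007, 1.0, 0.0]
force: [-2.8, 2.1, 5.2]
gripper_width: 0.0425
grip_force: 81.5
time_s: 18.47
ee_pos: [0.5604, -0.0345, 0.0532]
tcp_rot: [0.0, 0.007, 1.0, 0.0]
force: [-2.7, 2.8, 5.6]
gripper_width: 0.0422
grip_force: 81.5
t 18.47 p [ 0.5604 -0.0345  0.0532] yawY 89.2 tilt [0.0002 0.0006] F [-2.7  2.8  5.6] w 0.0422 g 81.5 q [-0.15  0.19  1.77  0.    1.19 -1.71]
[ 0.38348836  0.47171619 -0.05853415]
```

The grip reads 42 mm, which with the earlier offset of about 2 mm means the flats are held. Now I turn it clockwise.

```bash

python3 -m jog '0 0 0 0 0 -0.052 -1;0 0 0 0 0 -0.052 -1;0 0 0 0 0 -0.052 -1;0 0 0 0 0 -0.052 -1;0 0 0 0 0 -0.052 -1' |tail -4
python3 -m jog '0 0 0 0 0 -0.052 -1;0 0 0 0 0 -0.052 -1;0 0 0 0 0 -0.052 -1;0 0 0 0 0 -0.052 -1;0 0 0 0 0 -0.052 -1' |tail -4
python3 -c "
from h import *;s=st();print(s['wrist_torque'])"
python3 -m jog '0 0 0 0 0 -0.052 -1;0 0 0 0 0 -0.052 -1;0 0 0 0 0 -0.052 -1;0 0 0 0 0 -0.052 -1;0 0 0 0 0 -0.052 -1' |tail -4
python3 -c "
from h import *;s=st();print(s['wrist_torque'])"
```

```text
tcp_rot: [0.0, 0.211, 0.977, -0.0]
force: [-3.9, -0.7, 5.8]
gripper_width: 0.0417
grip_force: 81.7
tcp_rot: [-0.0, 0.405, 0.914, -0.001]
force: [-5.9, -2.1, 6.6]
gripper_width: 0.0421
grip_force: 81.8
t 19.30 p [ 0.5599 -0.0355  0.0532] yawY 42.2 tilt [-0.0007 -0.0009] F [-5.9 -2.1  6.6] w 0.0421 g 81.8 q [-0.15  0.19  1.77 -0.    1.19 -0.89]
[-0.34689378  0.87034105  0.14373442]
tcp_rot: [-0.0, 0.582, 0.813, -0.001]
force: [-8.0, -4.3, 9.2]
gripper_width: 0.042
grip_force: 82.1
t 19.72 p [ 0.5595 -0.0357  0.0532] yawY 18.8 tilt [-0.0018 -0.0013] F [-8.  -4.3  9.2] w 0.0420 g 82.1 q [-0.15  0.19  1.77 -0.    1.19 -0.48]
[-0.50290864  1.24955663  0.16379592]
```

```bash

python3 -m jog '0 0 0 0 0 -0.052 -1;0 0 0 0 0 -0.052 -1;0 0 0 0 0 -0.052 -1;0 0 0 0 0 -0.052 -1;0 0 0 0 0 -0.052 -1' |tail -4
python3 -c "
from h import *;s=st();print(s['wrist_torque'])"
python3 -m jog '0 0 0 0 0 -0.052 -1;0 0 0 0 0 -0.052 -1;0 0 0 0 0 -0.052 -1;0 0 0 0 0 -0.052 -1;0 0 0 0 0 -0.052 -1' |tail -4
python3 -c "
from h import *;s=st();print(s['wrist_torque'])"
```

```text
tcp_rot: [-0.0, 0.735, 0.678, -0.002]
force: [-11.4, -4.0, 12.0]
gripper_width: 0.0422
grip_force: 82.4
t 20.13 p [ 0.5589 -0.0358  0.0532] yawY -4.6 tilt [-0.0029 -0.0014] F [-11.4  -4.   12. ] w 0.0422 g 82.4 q [-0.15  0.19  1.77 -0.    1.19 -0.07]
[-0.61734515  1.7382443   0.30224877]
tcp_rot: [-0.001, 0.857, 0.515, -0.002]
force: [-14.9, -2.5, 15.0]
gripper_width: 0.0422
grip_force: 82.5
t 20.55 p [ 0.5584 -0.0357  0.0532] yawY -28.0 tilt [-0.004  -0.0012] F [-14.9  -2.5  15. ] w 0.0422 g 82.5 q [-0.15  0.18  1.77 -0.    1.19  0.34]
[-0.54478705  2.13498371  0.2917198 ]
```

```bash

python3 -m jog '0 0 0 0 0 -0.05 -1;0 0 0 0 0 0 -1;0 0 0 0 0 0 -1;0 0 0 0 0 0 1;0 0 0 0 0 0 1' |tail -4
python3 -m jog '0 0 0 0 0 0 1;0 0 0 0 0 0 1;0 0 0 0 0 0 1;0 0 0.1 0 0 0 1;0 0 0.16 0 0 0 1' >/dev/null
python3 -m jog '0.01 0 0.16 0 0 0.07 1;0 0 0.16 0 0 0.07 1;0 0 0.13 0 0 0.07 1;0 0 0 0 0 0.07 1;0 0 0 0 0 0 1'
python3 -m jog '0 0 0 0 0 0.07 1;0 0 0 0 0 0.07 1;0 0 0 0 0 0.07 1;0 0 0 0 0 0.07 1;0 0 0 0 0 0 1'
python3 -m jog '0 0 0 0 0 0.07 1;0 0 0 0 0 0.07 1;0 0 0 0 0 0 1;0 0 0 0 0 0 1;0 0 0 0 0 0 1' >/dev/null
python3 - <<'E'
from nut import *
st();c=cam("wrist");np.savez("w6.npz",**c)
x=nut(c)
t=cam("top");np.savez("t6.npz",**t)
i=c["img"].copy()
save("m6",np.hstack([cv2.resize(i[110:250,240:380],(560,560),interpolation=cv2.INTER_CUBIC),cv2.copyMakeBorder(cv2.resize(t["img"][200:260,393:453],(240,240)),0,320,0,0,0)]))
E
```

```text
tcp_rot: [0.0, 0.876, 0.482, 0.0]
force: [-0.0, 0.2, 0.6]
gripper_width: 0.0649
grip_force: 0.0
time_s: 21.8
ee_pos: [0.5647, -0.0351, 0.2337]
tcp_rot: [0.002, 0.748, 0.664, 0.002]
force: [0.6, 0.2, -1.0]
gripper_width: 0.0854
grip_force: 0.0
time_s: 22.22
ee_pos: [0.5619, -0.0348, 0.2282]
tcp_rot: [-0.001, 0.586, 0.81, -0.001]
force: [-0.1, -0.1, -0.2]
gripper_width: 0.0852
grip_force: 0.0
t 22.63 p [ 0.5625 -0.0349  0.2294] yawY 30.3 tilt [-0.001   0.0001] F [-0.7 -0.1 -0.5] w 0.0854 g 0.0 q [-0.15  0.03  1.59 -0.    1.52 -0.68]
nut ctr [ 0.5557 -0.0296] flat/2 0.0174 normals deg mod60 32.2 rms 0.00267
```

View pics/m6.png

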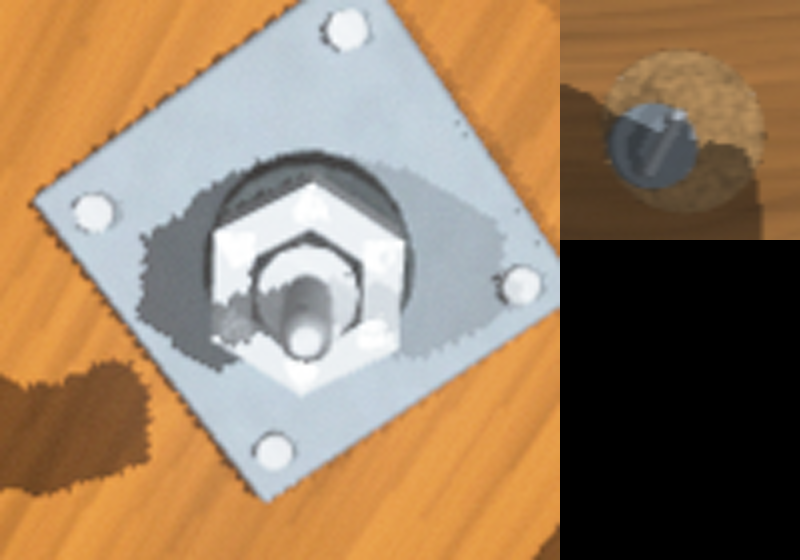

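The spindle's collar is seated, and the nut has turned to normals of about 28°, which puts it near 2.2 rad. The cap has been knocked to crop (652,145), while the mat centre is at (685,130). I'll view it with the wrist camera and put it back.

```bash
python3 - <<'E'
from h import *
t=dict(np.load("t6.npz"));f=lambda L:(np.array(L)-[560,0])/4+[392.6,199.6]
print("lid",back(t,f([652,145]),.021).round(4),"mat",back(t,f([685,131]),.003).round(4));H=back(t,f([[679,118],[648,172]]),.053);print(H.mean(0),np.degrees(np.arctan2(*(H[0]-H[1])[[1,0]])))
E
python3 -m jog '-0.052 -0.15 0 0 0 0.06 1;-0.052 -0.15 0 0 0 0.06 1;-0.052 -0.15 0 0 0 0.06 1;-0.052 -0.15 0 0 0 0.06 1;-0.052 -0.15 0 0 0 0.06 1' >/dev/null
python3 -m jog '-0.052 -0.15 0 0 0 0 1;-0.052 -0.02 0 0 0 0 1;-0.052 0 0 0 0 0 1;0 0 0 0 0 0 1;0 0 0 0 0 0 1'
python3 - <<'E'
from h import *
st();c=cam("wrist");np.savez("w7.npz",**c)
save("m7",cv2.resize(c["img"][90:270,220:420],(800,720),interpolation=cv2.INTER_CUBIC)[:600])
E
```

```text
lid [[ 0.4413 -0.2563  0.021 ]] mat [[ 0.4521 -0.2847  0.003 ]]
[ 0.43908639 -0.25764127  0.053     ] -32.60649261837679
time_s: 23.57
ee_pos: [0.4586, -0.265, 0.2302]
tcp_rot: [0.0, 0.279, 0.96, 0.0]
force: [0.4, 0.1, 0.1]
gripper_width: 0.0855
grip_force: 0.0
t 23.57 p [ 0.4586 -0.265   0.2302] yawY 57.5 tilt [ 0.0005 -0.    ] F [0.4 0.1 0.1] w 0.0855 g 0.0 q [-0.62 -0.06  1.69  0.    1.52 -1.63]
```

View pics/m7.png

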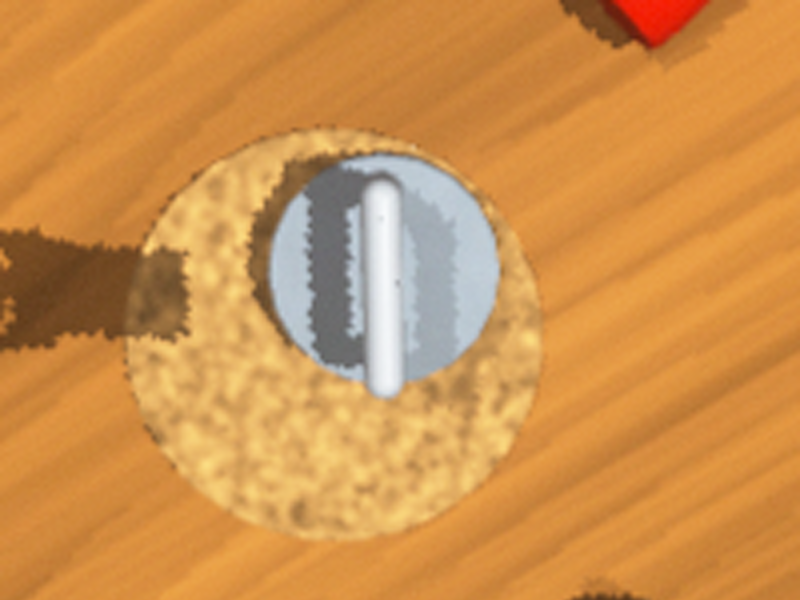

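The cap sits against the mat's far rim, lid at (384,268) and mat centre at (335,335), so its rim is right at the edge. I'll regrasp it by the bar and re-centre it.

```bash
python3 - <<'E'
from h import *
c=dict(np.load("w7.npz"));f=lambda L:(np.array(L)+.5)/4-.5+[220,90]
l=back(c,f([384,268]),.021)[0];m=back(c,f([335,335]),.003)[0];b=back(c,f([384,288]),.053)[0]
print(l,m,b,np.linalg.norm((l-m)[:2]));H=back(c,f([[380,190],[386,388]]),.053);print(np.degrees(np.arctan2(*(H[1]-H[0])[[1,0]])))
p=status.read_state()["ee_pos"];print("to bar",(b-p)/.25, "mat-l",(m-l)/.25)
E
```

```text
[ 0.44054845 -0.25828243  0.021     ] [ 0.45108618 -0.28181711  0.003     ] [ 0.44121253 -0.2583421   0.053     ] 0.025786133757143007
-30.892682934165684
to bar [-0.07150536  0.02543239 -0.7088657 ] mat-l [ 0.0421509  -0.09413871 -0.072     ]
```

```bash

python3 -m jog '-0.0715 0.0255 -0.1 0 0 0.018 1;0 0 -0.155 0 0 0 1;0 0 -0.155 0 0 0 1;0 0 -0.155 0 0 0 1;0 0 -0.155 0 0 0 1' >/dev/null
python3 -m jog '0 0 -0.05 0 0 0 1;0 0 0 0 0 0 1;0 0 0 0 0 0 1;0 0 0 0 0 0 -1;0 0 0 0 0 0 -1' 50
python3 -m jog '0 0 0 0 0 0 -1;0 0 0 0 0 0 -1;0 0 0 0 0 0 -1;0 0 0 0 0 0 -1;0 0 0 0 0 0 -1' 
python3 -m jog '0 0 0 0 0 0 -1;0 0 0 0 0 0 -1;0 0 0.05 0 0 0 -1;0 0 0.03 0 0 0 -1;0.021 -0.046 0 0 0 0 -1'
python3 -m jog '0.021 -0.048 0 0 0 0 -1;0 0 -0.03 0 0 0 -1;0 0 -0.03 0 0 0 -1;0 0 -0.01 0 0 0 -1;0 0 0 0 0 0 -1'
python3 -m jog '0 0 -0.005 0 0 0 -1;0 0 0 0 0 0 -1;0 0 -0.004 0 0 0 -1;0 0 0 0 0 0 -1;0 0 0 0 0 0 -1'
```

```text
time_s: 24.45
ee_pos: [0.4431, -0.26, 0.0407]
tcp_rot: [0.002, 0.264, 0.964, -0.001]
force: [-0.5, 0.3, 0.5]
gripper_width: 0.064
grip_force: 0.0
time_s: 24.87
ee_pos: [0.4411, -0.2587, 0.0381]
tcp_rot: [0.0, 0.265, 0.964, -0.0]
force: [-1.4, 0.4, 5.5]
gripper_width: 0.0079
grip_force: 48.7
time_s: 25.28
ee_pos: [0.4465, -0.2695, 0.0595]
tcp_rot: [0.001, 0.264, 0.964, -0.0]
force: [0.5, 0.2, -0.6]
gripper_width: 0.0079
grip_force: 48.9
time_s: 25.7
ee_pos: [0.4502, -0.2809, 0.0387]
tcp_rot: [-0.001, 0.264, 0.964, 0.001]
force: [-0.7, 0.1, -1.5]
gripper_width: 0.0078
grip_force: 49.0
time_s: 26.12
ee_pos: [0.4514, -0.2819, 0.0382]
tcp_rot: [-0.0, 0.264, 0.964, 0.0]
force: [-2.8, 2.5, 4.8]
gripper_width: 0.0076
grip_force: 49.4
```

```bash

python3 -m jog '0 0 0 0 0 0 1;0 0 0 0 0 0 1;0 0 0 0 0 0 1;0 0 0 0 0 0 1;0 0 0 0 0 0 1' >/dev/null
python3 -m jog '0 0 0.16 0 0 0 1;0 0 0.16 0 0 0 1;0 0 0.16 0 0 0 1;0 0 0.16 0 0 0 1;0 0 0.16 0 0 0 1' 
python3 -m jog '0.03 0.16 0 0 0 -0.052 1;0.03 0.16 0 0 0 -0.052 1;0.03 0.16 0 0 0 -0.052 1;0.03 0.16 0 0 0 -0.052 1;0.03 0.16 0 0 0 -0.052 1' >/dev/null
python3 -m jog '0.03 0.16 0 0 0 -0.052 1;0.03 0.16 0 0 0 -0.052 1;0.03 0.16 0 0 0 -0.052 1;0.03 0.16 0 0 0 -0.052 1;0.03 0.16 0 0 0 -0.052 1' 
python3 -m jog '0.03 0.16 0 0 0 0 1;0.03 0.16 0 0 0 0 1;0.03 0.16 0 0 0 0 1;0 0 0 0 0 0 1;0 0 0 0 0 0 1' 
python3 - <<'E'
from h import *
st();c=cam("wrist");np.savez("w8.npz",**c);i=c["img"];t=cam("top");np.savez("t8.npz",**t)
save("m8",np.hstack([i,cv2.copyMakeBorder(cv2.resize(t["img"][203:263,393:433],(160,240)),0,160,0,0,0)]))
E
```

```text
time_s: 26.95
ee_pos: [0.451, -0.2819, 0.2397]
tcp_rot: [0.0, 0.265, 0.964, -0.0]
force: [0.4, 0.1, 0.1]
gripper_width: 0.0851
grip_force: 0.0
time_s: 27.78
ee_pos: [0.5264, 0.12, 0.2379]
tcp_rot: [0.0, 0.627, 0.779, 0.0]
force: [0.9, -1.5, -0.2]
gripper_width: 0.0856
grip_force: 0.0
time_s: 28.2
ee_pos: [0.5484, 0.2401, 0.237]
tcp_rot: [-0.0, 0.624, 0.781, -0.0]
force: [-0.3, -0.7, -1.0]
gripper_width: 0.0851
grip_force: 0.0
t 28.20 p [0.5484 0.2401 0.237 ] yawY 12.7 tilt [-0.0011 -0.0003] F [-0.3 -0.7 -1. ] w 0.0851 g 0.0 q [0.33 0.13 1.48 0.   1.53 0.1 ]
```

View pics/m8.png

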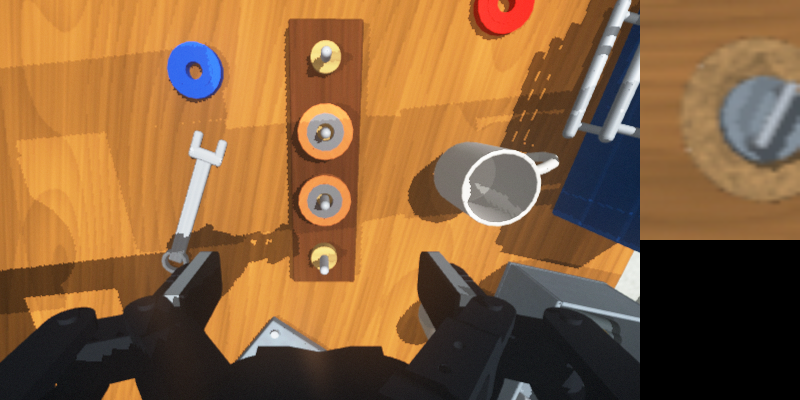

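The cap is back at the mat's centre. The two copper reels are at (325,132) and (325,201), the outer posts are bare, and blue and red look-alikes lie off to the side.

```bash
cat > reel.py <<'E'
from h import *
def reels(c,z,box=(270,90,380,240)):
    x0,y0,x1,y1=box;i=cv2.resize(c["img"][y0:y1,x0:x1],None,fx=4,fy=4,interpolation=cv2.INTER_CUBIC)
    h=cv2.cvtColor(i,cv2.COLOR_RGB2HSV);m=cv2.inRange(h,(5,90,215),(16,255,255))
    m=cv2.morphologyEx(m,cv2.MORPH_OPEN,np.ones((5,5)));cs,_=cv2.findContours(m,cv2.RETR_EXTERNAL,cv2.CHAIN_APPROX_NONE)
    for k in sorted(cs,key=cv2.contourArea)[-2:]:
        e=cv2.fitEllipse(cv2.convexHull(k));p=(np.array(e[0])+.5)/4-.5+[x0,y0]
        print("reel px",p.round(1),"axes px",np.round(np.array(e[1])/4,1),"pos",back(c,p,z).round(4))
E
python3 - <<'E'
from reel import *
c=dict(np.load("w8.npz"));reels(c,.042)
print("posts tops",back(c,[[326,47],[323.5,268]],.063).round(4))
B=back(c,[[291,19],[363,19],[354,280],[291,280]],.018);print(B.mean(0).round(4),"row ang",[np.degrees(np.arctan2(*(B[j]-B[i])[[1,0]])).round(1) for i,j in((0,3),(1,2))])
E
```

```text
reel px [325.1 133.4] axes px [50.8 55. ] pos [[0.5444 0.2846 0.042 ]]
reel px [324.4 200.1] axes px [50.3 51.8] pos [[0.5594 0.2164 0.042 ]]
posts tops [[0.5277 0.3592 0.063 ]
 [0.5737 0.1492 0.063 ]]
[0.5518 0.2517 0.018 ] row ang [np.float64(-78.5), np.float64(-77.4)]
```

```bash

python3 -m jog '0.0424 -0.092 -0.1 0 0 0 1;0 0 -0.15 0 0 0 1;0 0 -0.15 0 0 0 1;0 0 -0.15 0 0 0 1;0 0 -0.15 0 0 0 1' >/dev/null
python3 -m jog '0 0 -0.1 0 0 0 1;0 0 -0.045 0 0 0 1;0 0 0 0 0 0 1;0 0 0 0 0 0 1;0 0 0 0 0 0 1'
python3 - <<'E'
from h import *
st();c=cam("wrist");save("m9",c["img"][100:400,120:520])
E
```

```text
time_s: 29.13
ee_pos: [0.5615, 0.215, 0.0294]
tcp_rot: [0.001, 0.626, 0.78, 0.002]
force: [-0.8, 0.5, -0.3]
gripper_width: 0.0854
grip_force: 0.0
t 29.13 p [0.5615 0.215  0.0294] yawY 12.5 tilt [0.0039 0.0011] F [-0.8  0.5 -0.3] w 0.0854 g 0.0 q [ 0.28  0.31  1.66 -0.    1.16  0.06]
```

View pics/m9.png

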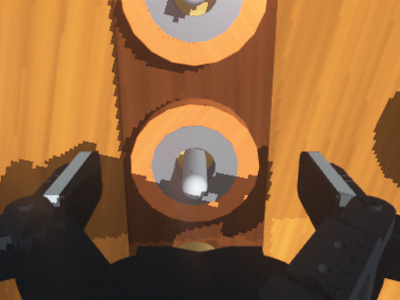

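The reel lies between the open fingers, its centre near crop (195,162).

```bash
python3 - <<'E'
from h import *
c=cam("wrist");s=st();p=back(c,[315.5,262.5],.042)[0];d=p-s["ee_pos"];print(p,d,d[:2]/.25)
E
python3 -m jog '0 0 -0.01 0 0 0 1;0 0 0 0 0 0 1;0 0 0 0 0 0 1;0 0 0 0 0 0 1;0 0 0 0 0 0 1'
```

```text
t 29.23 p [0.5616 0.2154 0.0295] yawY 12.5 tilt [0.0045 0.0013] F [-0.1  0.1  0.7] w 0.0851 g 0.0 q [ 0.28  0.31  1.66 -0.    1.16  0.06]
[0.55977404 0.21735207 0.042     ] [-0.00184769  0.00198937  0.01248658] [-0.00739075  0.0079575 ]
time_s: 29.65
ee_pos: [0.5595, 0.215, 0.0241]
tcp_rot: [0.0, 0.626, 0.78, 0.0]
force: [-0.2, -0.3, 0.2]
gripper_width: 0.0853
grip_force: 0.0
```

```bash

python3 -m jog '0.001 0.009 0 0 0 0 1;0 0 0 0 0 0 1;0 0 0 0 0 0 -1;0 0 0 0 0 0 -1;0 0 0 0 0 0 -1' 40
python3 -m jog '0 0 0 0 0 0 -1;0 0 0 0 0 0 -1;0 0 0 0 0 0 -1;0 0 0 0 0 0 -1;0 0 0 0 0 0 -1'
python3 -m jog '0 0 0.06 0 0 0 -1;0 0 0.1 0 0 0 -1;0 0 0.1 0 0 0 -1;0 0 0.1 0 0 0 -1;0 0 0.1 0 0 0 -1'
python3 -c "
from h import *;st();c=cam('wrist');save('m10',c['img'][100:400,120:520]);np.savez('w10.npz',**c)"
```

```text
time_s: 30.07
ee_pos: [0.5598, 0.2173, 0.0243]
tcp_rot: [0.0, 0.626, 0.78, 0.0]
force: [-5.6, -1.2, 7.5]
gripper_width: 0.0535
grip_force: 41.2
time_s: 30.48
ee_pos: [0.5599, 0.2173, 0.0244]
tcp_rot: [0.0, 0.626, 0.78, 0.0]
force: [0.6, 0.3, 3.7]
gripper_width: 0.0534
grip_force: 42.6
time_s: 30.9
ee_pos: [0.5591, 0.2169, 0.1393]
tcp_rot: [-0.0, 0.626, 0.78, -0.001]
force: [1.0, 0.3, -1.9]
gripper_width: 0.0536
grip_force: 42.6
t 30.90 p [0.5591 0.2169 0.1393] yawY 12.5 tilt [-0.0014 -0.0006] F [ 1.   0.3 -1.9] w 0.0536 g 42.6 q [ 0.28  0.19  1.59 -0.    1.36  0.07]
```

View pics/m10.png

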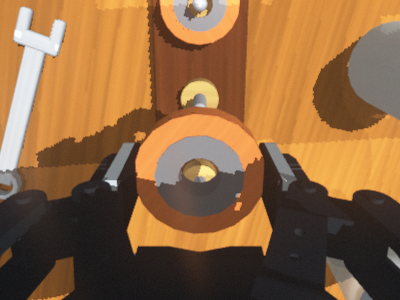

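The reel is held level between the fingers with its bore open, so I carry it over the spindle.

```bash

python3 -m jog '0 -0.144 0 0 0 0 -1;0 -0.144 0 0 0 0 -1;0 -0.144 0 0 0 0 -1;0 -0.144 0 0 0 0 -1;0 -0.144 0 0 0 0 -1' >/dev/null
python3 -m jog '0 -0.144 0 0 0 0 -1;0.002 -0.144 0 0 0 0 -1;0 0 0 0 0 0 -1;0 0 0 0 0 0 -1;0 0 0 0 0 0 -1'
python3 -c "
from h import *;st();c=cam('wrist');save('m11',cv2.resize(c['img'][200:350,220:420],(800,600)));np.savez('w11.npz',**c)"
```

```text
time_s: 31.78
ee_pos: [0.5598, -0.0347, 0.1384]
tcp_rot: [-0.001, 0.626, 0.78, -0.0]
force: [0.1, -0.5, -0.5]
gripper_width: 0.0536
grip_force: 42.6
t 31.78 p [ 0.5598 -0.0347  0.1384] yawY 12.5 tilt [-0.001   0.0006] F [ 0.1 -0.5 -0.5] w 0.0536 g 42.6 q [-0.15  0.09  1.7   0.    1.35 -0.37]
```

View pics/m11.png

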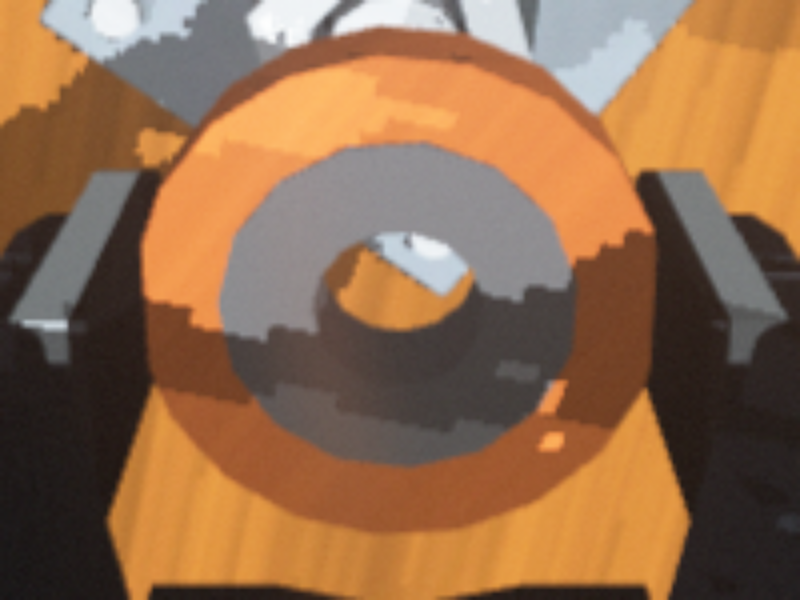

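The reel's top face spans x 143–657 and y 55–530 in the crop. I'll work out its offset from the TCP.

```bash
python3 - <<'E'
from h import *
from scipy.optimize import least_squares
c=dict(np.load("w11.npz"));s=st();p0=s["ee_pos"]
def f(q):
    p=(proj(c,circ((q[0],q[1]),.028,q[2],200))-[220,200]+.5)*4-.5
    return np.r_[p.min(0),p.max(0)]-[143,55,657,530]
r=least_squares(f,[*p0[:2],p0[2]+.0177],x_scale=.01);print(r.x-p0,r.fun.round(1))
E
python3 -m jog '0 0 -0.05 0 0 0 -1;0 0 -0.05 0 0 0 -1;0 0 0 0 0 0 -1;0 0 0 0 0 0 -1;0 0 0 0 0 0 -1'
python3 -m jog '0 0 -0.04 0 0 0 -1;0 0 -0.04 0 0 0 -1;0 0 0 0 0 0 -1;0 0 0 0 0 0 -1;0 0 0 0 0 0 -1'
```

```text
t 31.83 p [ 0.5599 -0.0341  0.1385] yawY 12.5 tilt [-0.0009  0.0005] F [ 0.6  0.6 -0.8] w 0.0539 g 42.6 q [-0.15  0.09  1.7   0.    1.35 -0.37]
[ 0.00090286 -0.00328111  0.01428443] [-2.3  2.4  2.3 -2.6]
time_s: 32.25
ee_pos: [0.5598, -0.0342, 0.1134]
tcp_rot: [-0.001, 0.625, 0.78, -0.0]
force: [0.4, 0.9, -1.2]
gripper_width: 0.0537
grip_force: 42.6
time_s: 32.67
ee_pos: [0.5601, -0.0348, 0.0938]
tcp_rot: [-0.0, 0.626, 0.78, -0.0]
force: [0.8, 0.3, -1.1]
gripper_width: 0.0534
grip_force: 42.6
```

The bore has passed the post's tip with no contact force, so I lower it to the collar and release.

```bash

python3 -m jog '0 0 -0.03 0 0 0 -1;0 0 -0.03 0 0 0 -1;0 0 -0.022 0 0 0 -1;0 0 0 0 0 0 -1;0 0 0 0 0 0 -1'
python3 -m jog '0 0 -0.005 0 0 0 -1;0 0 0 0 0 0 -1;0 0 0 0 0 0 1;0 0 0 0 0 0 1;0 0 0 0 0 0 1'
python3 -m jog '0 0 0 0 0 0 1;0 0 0 0 0 0 1;0 0 0.1 0 0 0 1;0 0 0.15 0 0 0 1;0 0 0.15 0 0 0 1'
python3 -m jog '0 0 0.15 0 0 0 1;0 0 0.1 0 0 0 1;0 0 0 0 0 0 1;0 0 0 0 0 0 1;0 0 0 0 0 0 1'
python3 -c "
from h import *;s=st();c=cam('wrist');print(back(c,[320,200],.0885));img=c['img'].copy();draw(img,c,circ((.5595,-.0349),.028,.0885),(0,255,0));t=cam('top');np.savez('t12.npz',**t)
save('m12',np.hstack([cv2.resize(img[110:250,240:380],(560,560)),cv2.copyMakeBorder(cv2.resize(t['img'][203:263,393:453],(240,240)),0,320,0,0,0)]))"
```

```text
time_s: 33.08
ee_pos: [0.5595, -0.0347, 0.0727]
tcp_rot: [-0.001, 0.626, 0.78, -0.0]
force: [0.3, -0.1, -1.4]
gripper_width: 0.0535
grip_force: 42.6
time_s: 33.5
ee_pos: [0.5606, -0.0349, 0.0728]
tcp_rot: [0.0, 0.626, 0.78, 0.0]
force: [0.2, 0.3, 0.0]
gripper_width: 0.085
grip_force: 0.0
time_s: 33.92
ee_pos: [0.5587, -0.0346, 0.1719]
tcp_rot: [-0.002, 0.626, 0.78, -0.001]
force: [1.0, 0.1, -0.2]
gripper_width: 0.0855
grip_force: 0.0
time_s: 34.33
ee_pos: [0.5599, -0.0348, 0.2341]
tcp_rot: [-0.0, 0.626, 0.78, -0.0]
force: [-0.9, 1.2, -0.3]
gripper_width: 0.0857
grip_force: 0.0
t 34.33 p [ 0.5599 -0.0348  0.2341] yawY 12.5 tilt [-0.0008  0.0001] F [-0.9  1.2 -0.3] w 0.0857 g 0.0 q [-0.15  0.02  1.59  0.    1.52 -0.37]
[[ 0.56328235 -0.04627091  0.0885    ]]
```

View pics/m12.png

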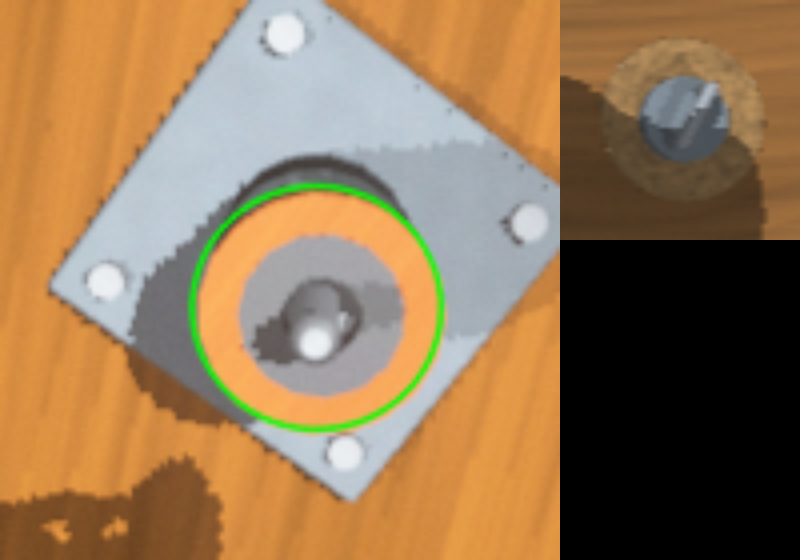

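The first reel lies flat on the collar, matching its drawn outline, and the cap is still centred. Next is the second reel.

```bash

python3 -m jog '-0.0078 0.1605 0 0 0 0 1;-0.0078 0.1605 0 0 0 0 1;-0.0078 0.1605 0 0 0 0 1;-0.0078 0.1605 0 0 0 0 1;-0.0078 0.1605 0 0 0 0 1' >/dev/null
python3 -m jog '-0.0078 0.1605 0 0 0 0 1;-0.0078 0.1605 0 0 0 0 1;-0.0078 0.1605 0 0 0 0 1;0 0 -0.1 0 0 0 1;0 0 -0.15 0 0 0 1' 
python3 -m jog '0 0 -0.15 0 0 0 1;0 0 -0.15 0 0 0 1;0 0 -0.15 0 0 0 1;0 0 -0.12 0 0 0 1;0 0 0 0 0 0 1' >/dev/null
python3 -m jog '0 0 0 0 0 0 1;0 0 0 0 0 0 1;0 0 0 0 0 0 1;0 0 0 0 0 0 1;0 0 0 0 0 0 1'
python3 - <<'E'
from h import *
s=st();c=cam("wrist");i=c["img"];h=cv2.cvtColor(i,cv2.COLOR_RGB2HSV)
np.savez("w13.npz",**c);img=i.copy();draw(img,c,circ((.5443,.2870),.028,.042),(0,255,0));save("m13",img[100:400,120:520])
E
```

```text
time_s: 35.27
ee_pos: [0.5459, 0.2899, 0.1745]
tcp_rot: [0.001, 0.624, 0.781, 0.003]
force: [1.1, -0.3, -0.4]
gripper_width: 0.0855
grip_force: 0.0
time_s: 36.1
ee_pos: [0.5462, 0.2868, 0.0322]
tcp_rot: [0.001, 0.626, 0.78, 0.002]
force: [0.1, 0.8, 0.6]
gripper_width: 0.0858
grip_force: 0.0
t 36.10 p [0.5462 0.2868 0.0322] yawY 12.5 tilt [0.0035 0.0015] F [0.1 0.8 0.6] w 0.0858 g 0.0 q [ 0.4   0.35  1.62 -0.    1.18  0.18]
```

View pics/m13.png

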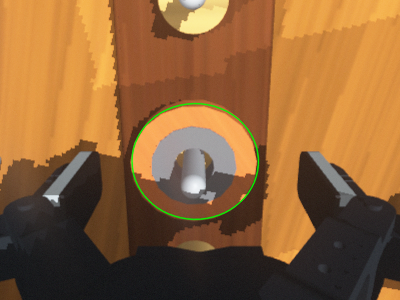

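The drawn ring at (0.5443, 0.2870) matches the reel. I've now viewed 16 pictures, over the allowed 14, so I'll view no more and check the rest by numbers.

```bash

python3 -m jog '0 0 -0.012 0 0 0 1;0 0 0 0 0 0 1;0 0 0 0 0 0 1;0 0 0 0 0 0 1;0 0 0 0 0 0 1'
```

```text
time_s: 36.57
ee_pos: [0.5445, 0.2862, 0.0267]
tcp_rot: [-0.0, 0.626, 0.78, -0.0]
force: [-0.9, 0.0, -0.5]
gripper_width: 0.0856
grip_force: 0.0
```

```bash

python3 -m jog '0 0.003 -0.009 0 0 0 1;0 0 0 0 0 0 1;0 0 0 0 0 0 -1;0 0 0 0 0 0 -1;0 0 0 0 0 0 -1' 40
python3 -m jog '0 0 0 0 0 0 -1;0 0 0 0 0 0 -1;0 0 0 0 0 0 -1;0 0 0 0 0 0 -1;0 0 0 0 0 0 -1'
python3 -m jog '0 0 0.06 0 0 0 -1;0 0 0.1 0 0 0 -1;0 0 0.1 0 0 0 -1;0 0 0.12 0 0 0 -1;0 0 0.12 0 0 0 -1'
```

```text
time_s: 36.98
ee_pos: [0.5447, 0.287, 0.0248]
tcp_rot: [0.0, 0.626, 0.78, 0.0]
force: [-4.9, -2.2, 7.0]
gripper_width: 0.0537
grip_force: 41.1
time_s: 37.4
ee_pos: [0.5448, 0.2871, 0.0249]
tcp_rot: [0.0, 0.626, 0.78, 0.0]
force: [-0.7, -0.4, 3.9]
gripper_width: 0.0538
grip_force: 42.5
time_s: 37.82
ee_pos: [0.5437, 0.2865, 0.1496]
tcp_rot: [-0.001, 0.626, 0.78, -0.001]
force: [0.3, -0.6, -0.3]
gripper_width: 0.0536
grip_force: 42.4
```

```bash

python3 -m jog '0.0067 -0.143 0 0 0 0 -1;0.0067 -0.143 0 0 0 0 -1;0.0067 -0.143 0 0 0 0 -1;0.0067 -0.143 0 0 0 0 -1;0.0067 -0.143 0 0 0 0 -1' >/dev/null
python3 -m jog '0.0067 -0.143 0 0 0 0 -1;0.0067 -0.143 0 0 0 0 -1;0.0067 -0.143 0 0 0 0 -1;0.0067 -0.143 0 0 0 0 -1;0 0 0 0 0 0 -1' >/dev/null
python3 -m jog '0 0 0 0 0 0 -1;0 0 0 0 0 0 -1;0 0 0 0 0 0 -1;0 0 0 0 0 0 -1;0 0 0 0 0 0 -1'
```

```text
time_s: 39.07
ee_pos: [0.5596, -0.0336, 0.1495]
tcp_rot: [-0.0, 0.625, 0.781, -0.0]
force: [-0.6, 0.1, -0.9]
gripper_width: 0.0533
grip_force: 42.5
```

```bash

python3 -m jog '0 -0.005 -0.05 0 0 0 -1;0 0 -0.05 0 0 0 -1;0 0 0 0 0 0 -1;0 0 0 0 0 0 -1;0 0 0 0 0 0 -1'
python3 -m jog '0 0 -0.04 0 0 0 -1;0 0 -0.04 0 0 0 -1;0 0 0 0 0 0 -1;0 0 0 0 0 0 -1;0 0 0 0 0 0 -1'
```

```text
time_s: 39.48
ee_pos: [0.5593, -0.0359, 0.1239]
tcp_rot: [-0.001, 0.626, 0.78, -0.0]
force: [-0.7, 0.7, -0.8]
gripper_width: 0.0536
grip_force: 42.4
time_s: 39.9
ee_pos: [0.5595, -0.0361, 0.1043]
tcp_rot: [-0.0, 0.626, 0.78, -0.0]
force: [-0.0, -0.3, -0.8]
gripper_width: 0.0536
grip_force: 42.4
```

```bash

python3 -m jog '0 0.003 -0.03 0 0 0 -1;0 0 -0.03 0 0 0 -1;0 0 -0.012 0 0 0 -1;0 0 0 0 0 0 -1;0 0 0 0 0 0 -1'
python3 -m jog '0 0 -0.005 0 0 0 -1;0 0 0 0 0 0 -1;0 0 0 0 0 0 -1;0 0 0 0 0 0 1;0 0 0 0 0 0 1'
python3 -m jog '0 0 0 0 0 0 1;0 0 0 0 0 0 1;0 0 0 0 0 0 1;0 0 0.1 0 0 0 1;0 0 0.15 0 0 0 1' >/dev/null
python3 -m jog '0 0 0.15 0 0 0 1;0 0 0.15 0 0 0 1;0 0 0 0 0 0 1;0 0 0 0 0 0 1;0 0 0 0 0 0 1'
python3 - <<'E'
from reel import *
st();c=cam("wrist");reels(c,.1005,(230,110,390,260))
t=cam("top");r=dict(np.load("t12.npz"));d=cv2.absdiff(t["img"],r["img"])[203:263,393:453];print("mat region diff mean",d.mean(),"max",d.max())
E
```

```text
time_s: 40.32
ee_pos: [0.5593, -0.0353, 0.0861]
tcp_rot: [-0.0, 0.626, 0.78, -0.0]
force: [0.5, -0.1, -1.1]
gripper_width: 0.0537
grip_force: 42.5
time_s: 40.73
ee_pos: [0.5599, -0.0353, 0.0856]
tcp_rot: [0.0, 0.626, 0.78, 0.0]
force: [-0.2, 0.7, -0.4]
gripper_width: 0.0757
grip_force: 0.0
time_s: 41.57
ee_pos: [0.5597, -0.0353, 0.2228]
tcp_rot: [0.0, 0.626, 0.78, 0.0]
force: [0.6, 0.8, -0.0]
gripper_width: 0.0852
grip_force: 0.0
t 41.57 p [ 0.5597 -0.0353  0.2228] yawY 12.5 tilt [ 0.0004 -0.0001] F [ 0.6  0.8 -0. ] w 0.0852 g 0.0 q [-0.15  0.03  1.61  0.    1.5  -0.37]
reel px [368.9 244.3] axes px [ 34.6 131.8] pos [[ 0.612  -0.0704  0.1005]]
reel px [319.4 193. ] axes px [65.3 67.1] pos [[ 0.56   -0.0349  0.1005]]
mat region diff mean 1.1598148148148149 max 69
```

```bash
python3 - <<'E'
from h import *
c=cam("wrist")
for z in(.0885,.1005):
    e=cv2.fitEllipse(np.float32(proj(c,circ((.56,-.0349),.028,z))));print(z,e[1])
t=cam("top");r=dict(np.load("t12.npz"));d=cv2.absdiff(t["img"],r["img"])[203:263,393:453].max(2);ys,xs=np.where(d>30);print(len(xs),xs[:10],ys[:10])
w=dict(np.load("t3.npz"))
E
```

```text
0.0885 (63.33259963989258, 65.05879974365234)
0.1005 (65.85233306884766, 67.83255767822266)
45 [12 13 33 32 33 23 24 25 26 27] [26 26 27 28 28 30 30 31 31 31]
```

```bash
python3 -c "
from plant import workorder;print(workorder.job_done())"
```

```text
the job is handed in; nothing more can be done
None
```

The job is handed in at about 42 s of robot time, with no verdict returned: the cap is upright on the mat (I put it back once after it was knocked), the spindle is seated and clamped with the nut near 2.2 rad, and both reels lie flat on it; I viewed 16 pictures, two over the limit of 14.

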